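# Find the full caddy, slide it home and bolt it in

## Robot

A 6-joint arm with a two-finger parallel gripper is mounted at the origin on the work surface. World frame = base frame: x ahead of the robot, y to its left, z up, the work surface at z = 0. Lengths are in m, angles in rad, forces in N, time in s.
With the tool pointing down it reaches from about 0.25 to 0.775 m from the base axis. Payload 4 kg.
Tool frame: the origin (TCP) lies on the centre line of the jaws, within the pads' length; the fingertips stand 19 mm ahead of it and the grasp point (between the pads) is the TCP (bot.finger_overhang is the distance from the TCP to the fingertips, in m); z points along the fingers, y is the direction in which the jaws open and shut (so a half turn about z gives the same grasp; the last joint's range is limited). The gripper opens to 94 mm and grips with 3 to 60 N. Pads are 16 mm wide; open, the fingers measure 119 mm over their backs; the gripper's body (75 mm by 177 mm) begins 78 mm behind the grasp point.
Start: joints at [1.011, 0.087, 1.371, -0, 1.684, -0.103], TCP at [0.243, 0.494, 0.225] pointing down, gripper open.
Joint ranges: [-3.1, 3.1], [-0.76, 2.03], [0.27, 2.55], [-1.08, 4.22], [0.17, 2.65], [-2.57, 2.57]. Speed limits (rad/s): [2.79, 2.79, 3.14, 3.14, 3.14, 3.14].

## Interface

Orientations are given as a rotation vector (axis times angle).
In Python, from workcell import get_obs, optics, bot gives the robot as it stands.
- The arm moves only by the tool play_rows, never from a script. Its argument "steps" is a list of rows, each a list of 7 numbers: the shift along the tool's x, y, z in m, then the turn, a rotation vector about the tool's x, y, z in rad, then the opening, from -1 (shut) to 1 (fully open), so that 0 is half open. A call has 1 to 20 rows; each row is the pose to reach, as a shift and turn from the pose commanded when the call began, along the tool's axes at that moment; what a row does not reach only later rows make up. A row lasts 1/12 s, in which the tool goes at most 41.7 mm and 7.16 degrees, less where a joint would pass 70% of its speed; a pose out of reach is approached as far as the arm can. A call with a gripper value outside its range is refused whole. The fingers move at their own pace and stop on an object; "squeeze" is the grip in N (left out, the last holds). Time passes only in rows, so rows that repeat a pose let the fingers close. It gives the time, the measured TCP pose, the force and the opening at its end, in the units of the state.
- get_obs(): the state, without advancing time (a new reading comes with each control period).
- optics.capture(name): name is "scene" or "top" or "wrist"; returns a dict with "frame" (384x512x3 uint8, blue, green, red), "z_map" (384x512 float32, m along the optical axis (not along the pixel's ray), 0 where there is no reading), "vfov" (degrees; the focal length in pixels is half the picture's height over the tangent of half this angle, whatever the lens; pixels are square), "cx", "cy" (the principal point, pixels), "k1" (the pictures are not rectified: a ray, as slopes to the right and down, at radius r is drawn at 1 + k1 r^2 times it, then the intrinsics apply), "world_from_camera" (4x4, takes a point from camera to world coordinates). Camera axes: x right, y down, z forward; pixel columns grow to the right and rows downward; lengths in m; the calibration is good to about 2 mm. A picture is of the moment at which its call begins.
- bot.sign_off(): hands the job in, once; it reports no verdict.
The state is a dict: "clock": time; "joints": joint angles; "qvel": joint speeds; "tau": joint torques, N m; "position": TCP position; "tcp_rot": TCP orientation; "ft_force": force on the tool from outside, world axes, zero at the start; "wrist_torque": the same for the moment, N m; "grip_width": finger opening in m.
Only numpy, scipy, OpenCV 4.12 (cv2) and the standard library are available. Lean on these libraries where they do the work, as an engineer would, in place of code of your own. Each camera call takes 0.05 s, during which the arm holds its last target. There are 200 camera calls.

## Task

One of the three compost caddies is full: find out which by how hard it is to push. Slide only that one along the deck into the bay at the deck's left end until the sprung plate drops under it, then push the bolt right across behind it until it stops. Keep every caddy upright on the deck, never put an empty one onto the plate, and do not disturb the other things.

Things in the scene. Friction and masses are not known exactly. Their poses are not given: they have to be found in the camera images.
- deck: fixed slatted acacia deck, 310 mm (x) by 680 mm (y), top 30 mm above the bench. Origin: centre of its underside; x away from the robot, y to the left. Other entries give deck positions in this frame, mm. Caddies start in a row near x = -75, y about -230, -80 and 70. Between them and the fence is a free lane along y, centred on x = 75, leading to the bay at its left end
- lane (a point): middle of the lane, on the deck top (deck x 75, y 0). A wooden fence 25 mm high runs along the lane's far side, its face at deck x = 133, and on as the far side of the bay
- seat (a point): middle of the bay at deck-top height (deck x 75, y 250); a caddy that is home has its centre within about 8 mm of it. The bay is open to -y; walls 25 mm high: far fence (face x 133), end stop (face y 308), near rail (face x 17 from y 225 on, flaring to x 2 at y 190). Its floor is a sprung metal plate in a 120 x 120 mm recess, y 190 to 310
- plate (a joint): sink of the square metal plate in the bay floor, m: 0 = flush with the deck; it drops to 0.008, its stop, only under a full caddy that stands wholly on it (needs about 5.6 N)
- bolt (a joint): travel of the steel bolt along the deck's +x, m: 0 to 0.02 at the start (drawn back to the robot), 0.14 = right across the bay's mouth, at its stop. About 2 N of friction. Its bar, on the line deck y = 172, is 12 mm wide, 6 to 20 mm above the deck, and reaches from 50 mm behind its post to 80 mm ahead; it passes behind a caddy that is home
- bolt_post (a point): centre of the top of the bolt's upright round post, 16 mm in diameter; top 60 mm above the deck, free of the bar from 20 mm above the deck up. Push it along the deck's +x
- caddy_1: one of three identical-looking round white ceramic compost caddies, hinged lid fastened shut: straight-sided, 104 mm in diameter, 80 mm high, too wide to grasp. One is full (0.8 to 1 kg in all), two are empty (about 0.4 kg each); which is which cannot be seen and changes. Origin: centre of the underside, z up
- caddy_2: one of three identical-looking round white ceramic compost caddies, hinged lid fastened shut: straight-sided, 104 mm in diameter, 80 mm high, too wide to grasp. One is full (0.8 to 1 kg in all), two are empty (about 0.4 kg each); which is which cannot be seen and changes. Origin: centre of the underside, z up
- caddy_3: one of three identical-looking round white ceramic compost caddies, hinged lid fastened shut: straight-sided, 104 mm in diameter, 80 mm high, too wide to grasp. One is full (0.8 to 1 kg in all), two are empty (about 0.4 kg each); which is which cannot be seen and changes. Origin: centre of the underside, z up
- green_pot: green plastic plant pot, rim 76 mm, 75 mm high, standing on the deck's near left corner; leave alone. Origin: centre of underside
- jar: small glass jar 44 mm in diameter, 60 mm high, on the deck beside the green pot; leave alone. Origin: centre of underside
- seed_tray: black seedling tray 300 x 120 x 50 mm on the bench to the right of the deck; leave alone. Origin: centre of underside
- kneeler: grey kneeling block 300 x 120 x 40 mm on the bench to the left of the deck; leave alone. Origin: centre of underside
- garden_fork: steel hand fork, 250 mm long, lying on the kneeling block; leave alone. Origin: under its middle
- clay_pot: terracotta pot, rim 110 mm, 100 mm high, on the bench; leave alone. Origin: centre of underside
- spray: clear bottle 60 mm in diameter, 110 mm high, on the bench beyond the deck; leave alone. Origin: centre of underside
Things that resemble listed ones, but are neither listed nor needed, are in the scene too. What is shaped like the caddy_3 but yellow is not meant. Leave any purple look-alike of the caddy_2 alone.

How it is judged:
By the outcome, as a careful person would: the job done as asked, in the order asked, and still so for the second after the job is handed in, with the robot touching nothing.
It also fails if it takes over 67 s, if anything falls off the work surface, if the arm or the gripper's body presses on something with over 40 N, if the wrist force passes 120 N, or if a joint passes its speed limit or range.

## Working session

There is one attempt and no reset: what is moved stays moved. The work goes in short steps, Python scripts to look and compute and a tool call to move; the robot and the scene stay as the last step left them, time stands still between calls to the robot, and variables do not carry over. Pictures are saved under pics/ and viewed, about 8 in all and at most 12, crops included, and the job is handed in when it is done.

Besides the shell and the picture viewer there is one more tool, called after "Emit:" in YAML: its name, and indented under it one key for each argument. play_rows: Moves the arm, as the interface text tells. Its arguments: {"type":"object","properties":{"steps":{"type":"array"},"squeeze":{"type":"number"}},"required":["steps"]}

```bash
mkdir -p pics; ls; cat > h.py <<'E'
import numpy as np, cv2, pickle
from workcell import get_obs, optics, bot
def cap(n, save=None):
    c=optics.capture(n)
    if save: cv2.imwrite('pics/'+save+'.png',c['frame'])
    return c
def rays(c,px):
    px=np.atleast_2d(np.float64(px)); f=c['frame'].shape[0]/2/np.tan(np.radians(c['vfov'])/2)
    d=(px-[c['cx'],c['cy']])/f; u=d.copy()
    for _ in range(20): u=d/(1+c['k1']*(u**2).sum(1,keepdims=True))
    return np.c_[u,np.ones(len(u))]
def onplane(c,px,z):
    T=c['world_from_camera']; r=rays(c,px)@T[:3,:3].T; o=T[:3,3]
    return o+r*((z-o[2])/r[:,2:])
def bydepth(c,px):
    px=np.atleast_2d(px); T=c['world_from_camera']
    z=c['z_map'][px[:,1].astype(int),px[:,0].astype(int)]
    return (rays(c,px)*z[:,None])@T[:3,:3].T+T[:3,3]
E
python3 - <<'E'
from h import *
o=get_obs(); print({k:np.round(v,3) for k,v in o.items()})
a=cap('scene');b=cap('top')
pickle.dump((a,b),open('ab.pkl','wb'))
cv2.imwrite('pics/a.png',np.vstack([a['frame']])); cv2.imwrite('pics/b.png',b['frame'])
for c in(a,b): print(c['world_from_camera'].round(3),c['vfov'],c['k1'])
E
```

```text
pics
{'clock': np.float64(0.0), 'joints': array([ 1.011,  0.088,  1.372,  0.   ,  1.684, -0.103]), 'qvel': array([ 0.   , -0.002, -0.002,  0.001, -0.001,  0.001]), 'tau': array([-2.0000e-03, -3.4019e+01, -3.0242e+01,  7.2000e-02,  3.3000e-02,
       -0.0000e+00]), 'position': array([0.242, 0.493, 0.223]), 'tcp_rot': array([-7.110e-01, -3.059e+00,  3.000e-03]), 'ft_force': array([-0.143, -0.148, -0.161]), 'wrist_torque': array([ 0.003, -0.007,  0.059]), 'grip_width': np.float64(0.094)}
[[-0.565  0.584 -0.583  1.222]
 [ 0.825  0.416 -0.383  0.498]
 [ 0.019 -0.697 -0.717  0.991]
 [ 0.     0.     0.     1.   ]] 49.00809148072541 -0.06039392015446437
[[-0.026 -0.985  0.168  0.268]
 [-1.     0.022 -0.022  0.025]
 [ 0.018 -0.169 -0.985  1.462]
 [ 0.     0.     0.     1.   ]] 45.52282395719757 0.017950936773801586
```

View pics/a.png

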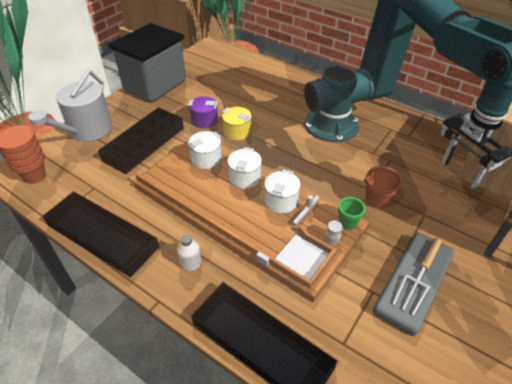

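View pics/b.png

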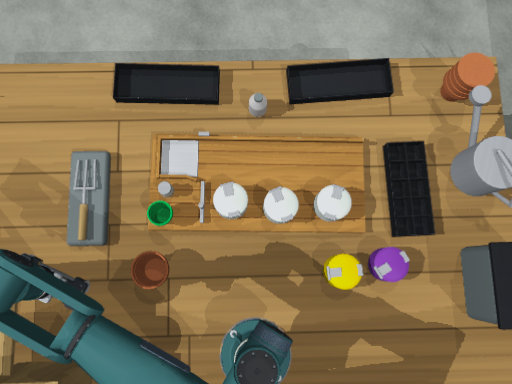

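The scene and top views show the deck (top view about x 150–365, y 133–232). The white caddies are at about (231,200), (281,205) and (333,202), the plate at (180,158) and the bolt at (202,200). The yellow and purple look-alikes are off the deck.

```bash
python3 - <<'E'
from h import *
a,b=pickle.load(open('ab.pkl','rb'))
def cloud(c):
    h,w=c['z_map'].shape; u,v=np.meshgrid(np.arange(w),np.arange(h)); p=np.c_[u.ravel(),v.ravel()]
    return bydepth(c,p).reshape(h,w,3)
P=cloud(b); Z=P[...,2]
print('bench z',np.median(Z[240:260,190:300]),'deck z',np.median(Z[150:170,220:340]))
m=((Z>0.018)&(Z<0.2)).astype(np.uint8)
m[:125]=0;m[240:]=0;m[:,:140]=0;m[:,372:]=0
m=cv2.morphologyEx(m,cv2.MORPH_OPEN,np.ones((3,3)))
cs,_=cv2.findContours(m,0,2); c=max(cs,key=cv2.contourArea)
mm=m*0; cv2.drawContours(mm,[c],-1,1,-1)
mm=mm.astype(bool)&(abs(Z-0.03)<.008)
w=P[mm][:,:2]; r=cv2.minAreaRect(np.float32(w)); print('deck rect',r,cv2.boxPoints(r))
# slice edges robustly
# caddies/plate/bolt in both views by colour
for n,c in(('scene',a),('top',b)):
    hsv=cv2.cvtColor(c['frame'],cv2.COLOR_BGR2HSV); Q=cloud(c)
    wm=((hsv[...,1]<70)&(hsv[...,2]>150)&(Q[...,0]>.3)&(Q[...,0]<.8)&(abs(Q[...,1])<.45)).astype(np.uint8)
    top=wm.astype(bool)&(Q[...,2]>.095)&(Q[...,2]<.125)
    # raw blob tops
    k,l,s,ce=cv2.connectedComponentsWithStats(top.astype(np.uint8))
    for i in range(1,k):
        if s[i,4]>150:
            q=Q[l==i]; (cc,rr)=cv2.minEnclosingCircle(np.float32(q[:,:2])); print(n,'caddy',np.round(cc,4),round(rr,4),'z',np.median(q[:,2]).round(4),s[i])
    pl=wm.astype(bool)&(abs(Q[...,2]-.03)<.008)
    k,l,s,ce=cv2.connectedComponentsWithStats(pl.astype(np.uint8))
    for i in range(1,k):
        if s[i,4]>150:
            q=Q[l==i]; r=cv2.minAreaRect(np.float32(q[:,:2])); print(n,'plate',r,'z',np.median(q[:,2]))
cv2.imwrite('pics/c.png',np.hstack([cv2.resize(b['frame'][125:245,140:260],None,fx=3.3,fy=3.3,interpolation=2),cv2.resize(a['frame'][150:300,230:380],(396,396),interpolation=2)]))
E
```

```text
bench z 0.00013100082839545557 deck z 0.029663533806252307
deck rect ((0.5274032354354858, -0.018397152423858643), (0.6806468367576599, 0.3118093013763428), 87.89710235595703) [[ 0.35911566 -0.35277057]
 [ 0.670715   -0.36421216]
 [ 0.6956908   0.31597626]
 [ 0.3840915   0.32741785]]
scene caddy [ 0.4506 -0.2439] 0.0538 z 0.1067 [188 132  33  22 561]
scene caddy [ 0.4428 -0.0843] 0.0573 z 0.1064 [228 147  33  27 646]
scene caddy [0.4648 0.0662] 0.054 z 0.1067 [265 170  35  29 742]
scene plate ((0.6027471423149109, 0.22356387972831726), (0.1132921576499939, 0.1062799021601677), 88.5589370727539) z 0.028286712174371342
top caddy [0.4629 0.0659] 0.0538 z 0.1084 [213 181  35  36 946]
top caddy [ 0.4469 -0.2438] 0.0538 z 0.1082 [316 184  35  36 938]
top caddy [ 0.4446 -0.0854] 0.0537 z 0.1081 [264 186  34  36 942]
top plate ((0.6108776926994324, 0.2281186580657959), (0.1156577616930008, 0.11815758794546127), 87.6215591430664) z 0.029399327049598467
```

View pics/c.png

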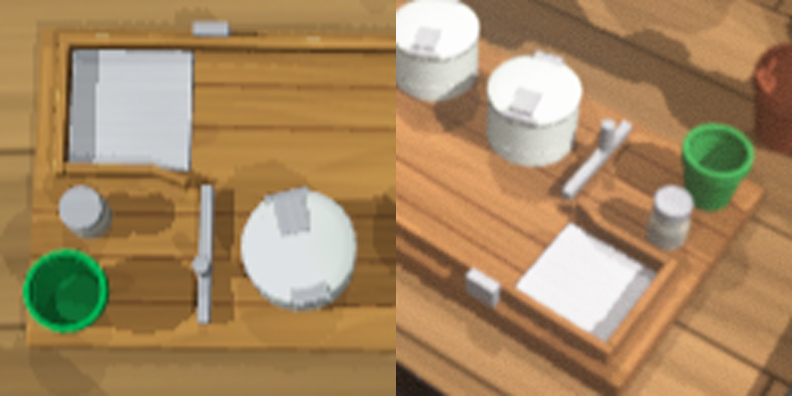

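The crop shows the plate inside its rails with its right edge at (190,110), and the bolt bar at x≈205 with its post at (203,265). The jar and green pot sit to its left. The plate centre, (0.611, 0.228), matches the seat worked out from the deck fit, (0.611, 0.229).

```bash
cat >> h.py <<'E'
import json,os
from scipy.spatial.transform import Rotation as R
C=np.array([.5274,-.0184]); A=np.radians(-2.1)
Rd=np.array([[np.cos(A),-np.sin(A)],[np.sin(A),np.cos(A)]])
def d2w(p): return C+Rd@np.asarray(p)/1000
def w2d(p): return (np.asarray(p)[...,:2]-C)@Rd*1000
def load(): return json.load(open('cmd.json')) if os.path.exists('cmd.json') else [.243,.494,.225,153.8]
def plan(*targets):
    "targets (deckx mm, decky mm, z m, yaw deg world); prints rows rel. to the commanded pose; saves the last"
    p0=np.array(load()); y=np.radians(p0[3])
    X=np.array([np.cos(y),np.sin(y),0]);Z=np.array([0,0,-1.]);Y=np.cross(Z,X)
    for t in targets:
        g=np.r_[d2w(t[:2]),t[2]]-p0[:3]; s=np.round([g@X,g@Y,g@Z],4); w=-np.round(np.radians(t[3]-p0[3]),3)
        print('row',s.tolist(),'turn z',round(w,3),'rows>=',int(np.ceil(max(np.linalg.norm(g)/.0417,abs(np.degrees(w))/7.16))))
        last=(p0[:3]+s[0]*X+s[1]*Y+s[2]*Z).tolist()+[p0[3]-np.degrees(w)]
    json.dump(last,open('cmd.json','w'))
def state():
    o=get_obs(); print('t',o['clock'].round(2),'deck',w2d(o['position']).round(1),'z',o['position'][2].round(4),'F(deck)',(o['ft_force'][:2]@Rd).round(2),o['ft_force'][2].round(2),'w',o['grip_width'].round(4))
E
python3 - <<'E'
from h import *
a,b=pickle.load(open('ab.pkl','rb'))
for n,c in(('scene',a),('top',b)):
    h,w=c['z_map'].shape; u,v=np.meshgrid(np.arange(w),np.arange(h)); Q=bydepth(c,np.c_[u.ravel(),v.ravel()])
    d=w2d(Q); m=(Q[:,2]>.075)&(Q[:,2]<.11)&(abs(d[:,1]-172)<25)&(d[:,0]<-20)&(d[:,0]>-140)
    print(n,'post',m.sum(),np.median(d[m],0),Q[m,2].max() if m.any() else 0)
    m=(Q[:,2]>.04)&(Q[:,2]<.06)&(abs(d[:,1]-172)<15)&(d[:,0]<100)
    print('bar',m.sum(),np.median(d[m],0),d[m].min(0),d[m].max(0))
print('post ray',w2d(onplane(b,[201.5,205.3],.09)))
for p in ([.463,.066],[.4437,-.085],[.4487,-.244]): print(w2d(np.array(p)))
state()
plan((-145,80,.16,177.9),(-145,80,.08,177.9))
E
```

```text
scene post 31 [-78.38492939 173.86655165] 0.09086032137397348
bar 152 [-59.18470794 174.13300826] [-134.35095244  166.03922728] [ -2.27586917 180.81499174]
top post 26 [-84.67491445 171.21717212] 0.09533762306382454
bar 148 [-62.0640412  170.70093751] [-134.18418776  164.01719378] [ 51.06154468 184.58700154]
post ray [[-87.04071112 167.81723183]]
[-67.44947757  81.98346159]
[-81.20331556 -69.62234944]
[ -70.38032391 -228.33234551]Traceback (most recent call last):
  File "<stdin>", line 11, in <module>
  File "h.py", line 36, in state
    o=get_obs(); print('t',o['clock'].round(2),'deck',w2d(o['position']).round(1),'z',o['position'][2].round(4),'F(deck)',(o['ft_force'][:2]@Rd).round(2),o['ft_force'][2].round(2),'w',o['grip_width'].round(4))
                           ^^^^^^^^^^^^^^^^
AttributeError: 'float' object has no attribute 'round'
```

```bash
sed -i "s/o=get_obs(); print/o={k:np.asarray(v) for k,v in get_obs().items()}; print/" h.py; python3 - <<'E'
from h import *
state()
plan((-148,82,.18,177.9),(-148,82,.08,177.9))
E
```

```text
t 0.1 deck [-303.6  500.8] z 0.2234 F(deck) [-0.82  0.77] -0.66 w 0.0941
row [-0.3128, -0.3198, 0.045] turn z -0.421 rows>= 11
row [-0.3128, -0.3198, 0.145] turn z -0.421 rows>= 12
```

Emit:
play_rows:
  steps:
    - [-0.313,-0.32,0.045,0,0,-0.421,0.28]
    - [-0.313,-0.32,0.045,0,0,-0.421,0.28]
    - [-0.313,-0.32,0.045,0,0,-0.421,0.28]
    - [-0.313,-0.32,0.045,0,0,-0.421,0.28]
    - [-0.313,-0.32,0.045,0,0,-0.421,0.28]
    - [-0.313,-0.32,0.045,0,0,-0.421,0.28]
    - [-0.313,-0.32,0.045,0,0,-0.421,0.28]
    - [-0.313,-0.32,0.045,0,0,-0.421,0.28]
    - [-0.313,-0.32,0.045,0,0,-0.421,0.28]
    - [-0.313,-0.32,0.045,0,0,-0.421,0.28]
    - [-0.313,-0.32,0.045,0,0,-0.421,0.28]
    - [-0.313,-0.32,0.045,0,0,-0.421,0.28]
    - [-0.313,-0.32,0.045,0,0,-0.421,0.28]
    - [-0.313,-0.32,0.145,0,0,-0.421,0.28]
    - [-0.313,-0.32,0.145,0,0,-0.421,0.28]
    - [-0.313,-0.32,0.145,0,0,-0.421,0.28]
    - [-0.313,-0.32,0.145,0,0,-0.421,0.28]
    - [-0.313,-0.32,0.145,0,0,-0.421,0.28]

```text
clock: 1.6
position: [0.3814, 0.0698, 0.079]
tcp_rot: [-0.052, -3.139, -0.001]
ft_force: [-0.8, -0.6, 0.5]
grip_width: 0.0604
```

```bash
python3 - <<'E'
from h import *
state(); print(get_obs()['tcp_rot'])
c=cap('top','d'); 
F=[]
for i in range(6):
    F.append(get_obs()['ft_force']); cap('wrist')
print(np.round(F,2))
cap('wrist','e')
cv2.imwrite('pics/de.png',np.hstack([cv2.resize(c['frame'][120:250,140:380],(480,260)),cv2.resize(cv2.imread('pics/e.png'),(320,260)[:2])]))
E
```

```text
t 1.6 deck [-149.1   82.8] z 0.079 F(deck) [-0.78 -0.6 ] 0.53 w 0.0604
[-5.20467191e-02 -3.13890475e+00 -6.95931275e-04]
[[-0.31  0.43  1.  ]
 [ 0.34  0.63  1.23]
 [-0.67  0.23  0.67]
 [ 0.35  0.33  1.34]
 [ 0.52  0.03 -0.31]
 [ 0.4  -0.66  0.26]]
```

View pics/de.png

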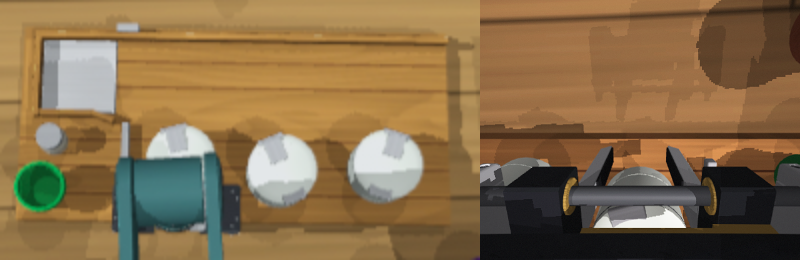

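The arm is behind the left caddy with both fingers straddling it (left image, (175,190)), clear of the bolt. Now the push test, with small steps so the noisy force readings can be averaged.

Emit:
play_rows:
  steps:
    - [-0.012,0,0,0,0,0,0.28]
    - [-0.024,0,0,0,0,0,0.28]
    - [-0.03,0,0,0,0,0,0.28]
    - [-0.034,0,0,0,0,0,0.28]
    - [-0.038,0,0,0,0,0,0.28]

```text
clock: 2.42
position: [0.4198, 0.067, 0.0796]
tcp_rot: [-0.056, -3.139, -0.0]
ft_force: [-3.7, 0.9, 3.2]
grip_width: 0.06
```

Emit:
play_rows:
  steps:
    - [-0.003,0,0,0,0,0,0.28]

```text
clock: 2.5
position: [0.423, 0.0669, 0.0796]
tcp_rot: [-0.056, -3.14, -0.0]
ft_force: [-3.7, -0.0, 3.5]
grip_width: 0.0602
```

Emit:
play_rows:
  steps:
    - [-0.003,0,0,0,0,0,0.28]

```text
clock: 2.58
position: [0.426, 0.0669, 0.0796]
tcp_rot: [-0.056, -3.14, -0.0]
ft_force: [-3.5, 0.4, 3.6]
grip_width: 0.0602
```

Emit:
play_rows:
  steps:
    - [-0.003,0,0,0,0,0,0.28]

```text
clock: 2.67
position: [0.4292, 0.0668, 0.0796]
tcp_rot: [-0.056, -3.141, -0.0]
ft_force: [-3.6, 0.6, 3.4]
grip_width: 0.0604
```

Emit:
play_rows:
  steps:
    - [-0.003,0,0,0,0,0,0.28]

```text
clock: 2.75
position: [0.4324, 0.0666, 0.0796]
tcp_rot: [-0.056, -3.141, -0.0]
ft_force: [-4.1, 0.5, 3.0]
grip_width: 0.0601
```

Emit:
play_rows:
  steps:
    - [-0.003,0,0,0,0,0,0.28]

```text
clock: 2.83
position: [0.4355, 0.0665, 0.0796]
tcp_rot: [-0.056, -3.141, -0.0]
ft_force: [-4.0, 0.3, 3.7]
grip_width: 0.0601
```

```bash
python3 - <<'E'
from h import *
state(); p=load(); p[:2]=(np.array(p[:2])+Rd@[.053,0]).tolist(); json.dump(p,open('cmd.json','w'))
c=cap('scene'); cv2.imwrite('pics/f.png',cv2.resize(c['frame'][120:230,210:400],None,fx=3.5,fy=3.5,interpolation=2))
plan((-115,82,.08,177.9),(-140,60,.145,177.9),(-158,-69,.145,177.9),(-158,-69,.08,177.9))
E
```

```text
t 2.83 deck [-95.   81.5] z 0.0796 F(deck) [-4.   0.2] 3.66 w 0.0601
row [0.02, 0.0, 0.0] turn z 0.0 rows>= 1
row [0.045, -0.022, -0.065] turn z 0.0 rows>= 2
row [0.063, -0.151, -0.065] turn z 0.0 rows>= 5
row [0.063, -0.151, 0.0] turn z 0.0 rows>= 4
```

View pics/f.png

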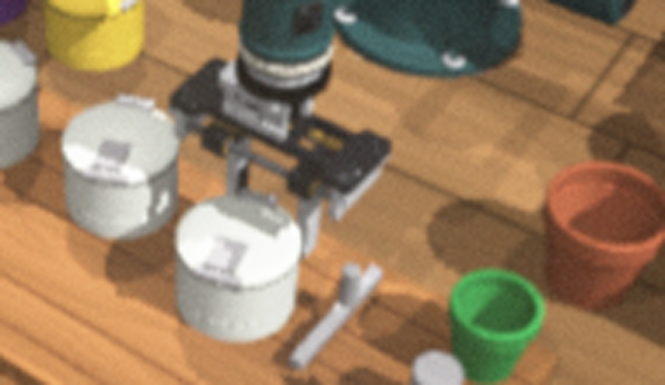

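The crop shows the left caddy at (237,270), standing on the deck with both fingers behind it and the bolt untouched. Now the middle one.

Emit:
play_rows:
  steps:
    - [0.02,0,0,0,0,0,0.28]
    - [0.045,-0.022,-0.065,0,0,0,0.28]
    - [0.045,-0.022,-0.065,0,0,0,0.28]
    - [0.063,-0.151,-0.065,0,0,0,0.28]
    - [0.063,-0.151,-0.065,0,0,0,0.28]
    - [0.063,-0.151,-0.065,0,0,0,0.28]
    - [0.063,-0.151,-0.065,0,0,0,0.28]
    - [0.063,-0.151,-0.065,0,0,0,0.28]
    - [0.063,-0.151,0,0,0,0,0.28]
    - [0.063,-0.151,0,0,0,0,0.28]
    - [0.063,-0.151,0,0,0,0,0.28]
    - [0.063,-0.151,0,0,0,0,0.28]
    - [0.063,-0.151,0,0,0,0,0.28]
    - [0.051,-0.151,0,0,0,0,0.28]
    - [0.039,-0.151,0,0,0,0,0.28]
    - [0.033,-0.151,0,0,0,0,0.28]
    - [0.029,-0.151,0,0,0,0,0.28]
    - [0.025,-0.151,0,0,0,0,0.28]

```text
clock: 4.38
position: [0.4044, -0.0836, 0.081]
tcp_rot: [-0.055, -3.139, 0.002]
ft_force: [-8.0, 0.5, 6.0]
grip_width: 0.0604
```

Emit:
play_rows:
  steps:
    - [-0.003,0,0,0,0,0,0.28]

```text
clock: 4.47
position: [0.4074, -0.0836, 0.081]
tcp_rot: [-0.055, -3.139, 0.001]
ft_force: [-8.3, -0.3, 5.1]
grip_width: 0.0603
```

Emit:
play_rows:
  steps:
    - [-0.003,0,0,0,0,0,0.28]

```text
clock: 4.55
position: [0.4102, -0.0836, 0.081]
tcp_rot: [-0.055, -3.139, 0.001]
ft_force: [-8.0, -0.0, 5.6]
grip_width: 0.0598
```

Emit:
play_rows:
  steps:
    - [-0.003,0,0,0,0,0,0.28]

```text
clock: 4.63
position: [0.4131, -0.0837, 0.081]
tcp_rot: [-0.055, -3.139, 0.001]
ft_force: [-7.5, 1.1, 6.2]
grip_width: 0.0603
```

Emit:
play_rows:
  steps:
    - [-0.003,0,0,0,0,0,0.28]

```text
clock: 4.72
position: [0.4161, -0.0838, 0.081]
tcp_rot: [-0.055, -3.139, 0.001]
ft_force: [-7.0, 0.2, 5.8]
grip_width: 0.0601
```

Emit:
play_rows:
  steps:
    - [-0.003,0,0,0,0,0,0.28]

```text
clock: 4.8
position: [0.4191, -0.0839, 0.081]
tcp_rot: [-0.055, -3.139, 0.001]
ft_force: [-7.0, 0.1, 5.5]
grip_width: 0.0603
```

The middle caddy takes 7.5 N against 3.8 N for the left one, about double, so the middle one is full. Pushing it across to the lane.

Emit:
play_rows:
  steps:
    - [-0.006,0,0,0,0,0,0.28]
    - [-0.014,0,0,0,0,0,0.28]
    - [-0.022,0,0,0,0,0,0.28]
    - [-0.03,0,0,0,0,0,0.28]
    - [-0.038,0,0,0,0,0,0.28]
    - [-0.046,0,0,0,0,0,0.28]
    - [-0.054,0,0,0,0,0,0.28]
    - [-0.062,0,0,0,0,0,0.28]
    - [-0.07,0,0,0,0,0,0.28]
    - [-0.078,0,0,0,0,0,0.28]
    - [-0.086,0,0,0,0,0,0.28]
    - [-0.094,0,0,0,0,0,0.28]
    - [-0.102,0,0,0,0,0,0.28]
    - [-0.108,0,0,0,0,0,0.28]
    - [-0.113,0,0,0,0,0,0.28]
    - [-0.117,0,0,0,0,0,0.28]
    - [-0.12,0,0,0,0,0,0.28]
    - [-0.12,0,0,0,0,0,0.28]

```text
clock: 6.3
position: [0.5398, -0.088, 0.081]
tcp_rot: [-0.055, -3.14, 0.0]
ft_force: [-4.7, 0.4, 3.1]
grip_width: 0.0601
```

```bash
cat >> h.py <<'E'
def caddies(c):
    h,w=c['z_map'].shape; u,v=np.meshgrid(np.arange(w),np.arange(h)); Q=bydepth(c,np.c_[u.ravel(),v.ravel()]).reshape(h,w,3)
    D=w2d(Q); hsv=cv2.cvtColor(c['frame'],cv2.COLOR_BGR2HSV)
    t=(hsv[...,1]<70)&(hsv[...,2]>140)&(Q[...,2]>.085)&(Q[...,2]<.125)&(abs(D[...,0])<150)&(abs(D[...,1])<330)
    k,l,s,_=cv2.connectedComponentsWithStats(t.astype(np.uint8))
    for i in range(1,k):
        if s[i,4]>100:
            (x,y),r=cv2.minEnclosingCircle(np.float32(D[l==i])); print('caddy',round(x,1),round(y,1),'r',round(r,1),'z',np.percentile(Q[l==i][:,2],[5,50,95]).round(4))
E
python3 - <<'E'
from h import *
state(); caddies(cap('scene'));caddies(cap('top'))
E
```

```text
t 6.3 deck [ 15.  -69.1] z 0.081 F(deck) [-4.73  0.2 ] 3.09 w 0.0601
caddy -62.0 -244.4 r 46.9 z [0.102  0.1074 0.1114]
caddy 59.4 -61.1 r 61.3 z [0.0893 0.106  0.1108]
caddy -44.5 83.0 r 55.1 z [0.0912 0.1063 0.1106]
caddy -32.5 283.2 r 21.1 z [0.0859 0.088  0.0905]
caddy -46.0 82.6 r 53.7 z [0.1012 0.1082 0.1141]
caddy -33.5 282.9 r 19.9 z [0.0858 0.0897 0.0945]
caddy -72.5 -229.3 r 53.6 z [0.1007 0.1082 0.1139]
```

```bash
python3 - <<'E'
from h import *
p=d2w([15,-69]).tolist()+[.08,177.9]; json.dump(p,open('cmd.json','w'))
plan((24.5,-69,.08,177.9),(4,-69,.08,177.9),(0,-69,.15,177.9),(75,-155,.15,87.9),(75,-155,.08,87.9))
E
```

```text
row [-0.0095, -0.0, 0.0] turn z -0.0 rows>= 1
row [0.011, -0.0, 0.0] turn z -0.0 rows>= 1
row [0.015, -0.0, -0.07] turn z -0.0 rows>= 2
row [-0.06, -0.086, -0.07] turn z 1.571 rows>= 13
row [-0.06, -0.086, 0.0] turn z 1.571 rows>= 13
```

Emit:
play_rows:
  steps:
    - [-0.004,0,0,0,0,0,0.28]
    - [-0.007,0,0,0,0,0,0.28]
    - [-0.0095,0,0,0,0,0,0.28]
    - [-0.0095,0,0,0,0,0,0.28]
    - [0.011,0,0,0,0,0,0.28]
    - [0.015,0,-0.07,0,0,0,0.28]
    - [0.015,0,-0.07,0,0,0,0.28]

```text
clock: 6.98
position: [0.5213, -0.0864, 0.1465]
tcp_rot: [-0.056, -3.134, -0.004]
ft_force: [1.5, 0.2, 1.7]
grip_width: 0.06
```

Emit:
play_rows:
  steps:
    - [-0.075,-0.086,0,0,0,1.571,0.28]
    - [-0.075,-0.086,0,0,0,1.571,0.28]
    - [-0.075,-0.086,0,0,0,1.571,0.28]
    - [-0.075,-0.086,0,0,0,1.571,0.28]
    - [-0.075,-0.086,0,0,0,1.571,0.28]
    - [-0.075,-0.086,0,0,0,1.571,0.28]
    - [-0.075,-0.086,0,0,0,1.571,0.28]
    - [-0.075,-0.086,0,0,0,1.571,0.28]
    - [-0.075,-0.086,0,0,0,1.571,0.28]
    - [-0.075,-0.086,0,0,0,1.571,0.28]
    - [-0.075,-0.086,0,0,0,1.571,0.28]
    - [-0.075,-0.086,0,0,0,1.571,0.28]
    - [-0.075,-0.086,0,0,0,1.571,0.28]
    - [-0.075,-0.086,0,0,0,1.571,0.28]
    - [-0.075,-0.086,0.07,0,0,1.571,0.28]
    - [-0.075,-0.086,0.07,0,0,1.571,0.28]
    - [-0.075,-0.086,0.07,0,0,1.571,0.28]

```text
clock: 8.4
position: [0.5931, -0.1747, 0.0725]
tcp_rot: [-2.251, -2.176, 0.007]
ft_force: [-1.0, -0.2, -1.7]
grip_width: 0.0602
```

```bash
python3 - <<'E'
from h import *
state(); print(get_obs()['tcp_rot']); caddies(cap('scene'));c=cap('top');caddies(c)
cv2.imwrite('pics/g.png',cv2.resize(c['frame'][120:250,140:380],None,fx=2.5,fy=2.5,interpolation=2))
E
```

```text
t 8.4 deck [  71.4 -153.8] z 0.0725 F(deck) [-1.03 -0.26] -1.68 w 0.0602
[-2.25104854 -2.17604755  0.00681563]
caddy -84.6 -224.2 r 49.3 z [0.091  0.1065 0.1106]
caddy 74.9 -65.2 r 54.8 z [0.0903 0.1062 0.1103]
caddy -42.8 81.9 r 54.9 z [0.0904 0.1063 0.1107]
caddy -32.1 285.4 r 21.2 z [0.0859 0.0882 0.091 ]
caddy 73.2 -68.2 r 52.7 z [0.1008 0.1081 0.1137]
caddy -46.0 82.7 r 53.5 z [0.1019 0.1085 0.1135]
caddy -32.8 283.5 r 19.7 z [0.086  0.0901 0.0943]
caddy -71.6 -228.0 r 53.6 z [0.1023 0.1089 0.114 ]
```

View pics/g.png

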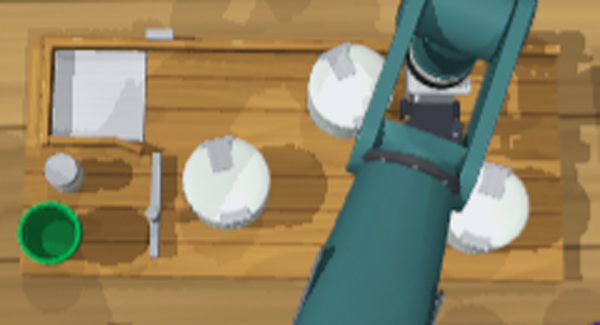

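The picture shows the full caddy in the lane at (348,88) with the gripper behind it at (437,90). The bolt, jar and pot haven't moved. Correcting 3 mm sideways, raising 9 mm and pushing along the lane.

Emit:
play_rows:
  steps:
    - [0,0.003,-0.009,0,0,0,0.28]
    - [0.012,0.003,-0.009,0,0,0,0.28]
    - [0.024,0.003,-0.009,0,0,0,0.28]
    - [0.032,0.003,-0.009,0,0,0,0.28]
    - [0.038,0.003,-0.009,0,0,0,0.28]
    - [0.046,0.003,-0.009,0,0,0,0.28]
    - [0.055,0.003,-0.009,0,0,0,0.28]
    - [0.065,0.003,-0.009,0,0,0,0.28]
    - [0.075,0.003,-0.009,0,0,0,0.28]
    - [0.085,0.003,-0.009,0,0,0,0.28]
    - [0.095,0.003,-0.009,0,0,0,0.28]
    - [0.105,0.003,-0.009,0,0,0,0.28]
    - [0.115,0.003,-0.009,0,0,0,0.28]
    - [0.125,0.003,-0.009,0,0,0,0.28]
    - [0.135,0.003,-0.009,0,0,0,0.28]
    - [0.145,0.003,-0.009,0,0,0,0.28]
    - [0.155,0.003,-0.009,0,0,0,0.28]
    - [0.165,0.003,-0.009,0,0,0,0.28]
    - [0.175,0.003,-0.009,0,0,0,0.28]
    - [0.18,0.003,-0.009,0,0,0,0.28]

```text
clock: 10.17
position: [0.6069, 0.0028, 0.0901]
tcp_rot: [2.257, 2.179, -0.001]
ft_force: [-0.5, -6.4, 4.3]
grip_width: 0.0604
```

```bash
python3 - <<'E'
from h import *
state(); print(get_obs()['tcp_rot']); caddies(cap('scene'));caddies(cap('top'))
E
```

```text
t 10.17 deck [78.7 24.1] z 0.0901 F(deck) [-0.22 -6.41] 4.29 w 0.0604
[ 2.25731306e+00  2.17853142e+00 -5.43432276e-04]
caddy -69.7 -229.0 r 55.1 z [0.0901 0.1065 0.111 ]
caddy -41.8 79.8 r 55.6 z [0.0921 0.1062 0.1107]
caddy 80.7 70.5 r 57.8 z [0.0922 0.1063 0.111 ]
caddy -31.6 284.8 r 20.3 z [0.0853 0.0881 0.0907]
caddy 74.7 69.9 r 52.0 z [0.1034 0.109  0.1143]
caddy 78.3 110.9 r 38.5 z [0.0996 0.1056 0.1123]
caddy -46.4 109.3 r 43.8 z [0.1012 0.107  0.113 ]
caddy -32.9 283.0 r 19.9 z [0.0858 0.09   0.0949]
caddy -71.9 -227.8 r 53.7 z [0.1013 0.1082 0.114 ]
```

Emit:
play_rows:
  steps:
    - [0.006,-0.001,0.002,0,0,0,0.28]
    - [0.015,-0.002,0.004,0,0,0,0.28]
    - [0.024,-0.0035,0.006,0,0,0,0.28]
    - [0.033,-0.0035,0.006,0,0,0,0.28]
    - [0.042,-0.0035,0.006,0,0,0,0.28]
    - [0.051,-0.0035,0.006,0,0,0,0.28]
    - [0.06,-0.0035,0.006,0,0,0,0.28]
    - [0.069,-0.0035,0.006,0,0,0,0.28]
    - [0.078,-0.0035,0.006,0,0,0,0.28]
    - [0.087,-0.0035,0.006,0,0,0,0.28]
    - [0.096,-0.0035,0.006,0,0,0,0.28]
    - [0.103,-0.0035,0.006,0,0,0,0.28]
    - [0.11,-0.0035,0.006,0,0,0,0.28]

```text
clock: 11.35
position: [0.6079, 0.1113, 0.0847]
tcp_rot: [2.258, 2.176, -0.001]
ft_force: [-0.5, -8.7, 8.1]
grip_width: 0.0604
```

```bash
python3 - <<'E'
from h import *
state(); c=cap('scene'); caddies(c)
cv2.imwrite('pics/i.png',cv2.resize(c['frame'][150:300,210:400],None,fx=3.5,fy=3.5,interpolation=2))
E
```

```text
t 11.35 deck [ 75.7 132.5] z 0.0847 F(deck) [-0.21 -8.69] 8.14 w 0.0604
caddy -69.0 -229.2 r 54.9 z [0.0903 0.1068 0.1108]
caddy 75.9 177.3 r 58.6 z [0.0919 0.1065 0.1109]
caddy -32.6 285.0 r 20.8 z [0.0858 0.0883 0.0908]
```

View pics/i.png

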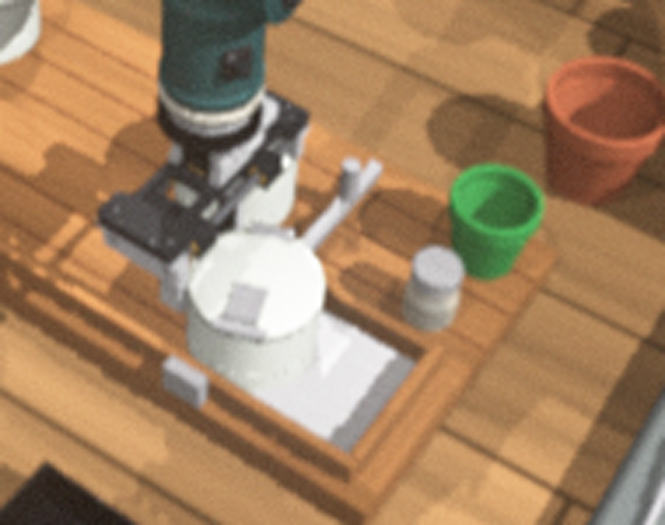

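The caddy is centred in the bay's mouth at (257,310), clear of the rails and with the bolt still back. About 68 mm to go.

Emit:
play_rows:
  steps:
    - [0.007,0,-0.001,0,0,0,0.28]
    - [0.014,0,-0.002,0,0,0,0.28]
    - [0.021,0,-0.002,0,0,0,0.28]
    - [0.028,0,-0.002,0,0,0,0.28]
    - [0.035,0,-0.002,0,0,0,0.28]
    - [0.042,0,-0.002,0,0,0,0.28]
    - [0.049,0,-0.002,0,0,0,0.28]
    - [0.055,0,-0.002,0,0,0,0.28]
    - [0.059,0,-0.002,0,0,0,0.28]
    - [0.061,0,-0.002,0,0,0,0.28]
    - [0.061,0,-0.002,0,0,0,0.28]

```text
clock: 12.32
position: [0.6078, 0.1753, 0.0831]
tcp_rot: [-2.258, -2.18, 0.002]
ft_force: [-1.2, -1.2, -0.5]
grip_width: 0.06
```

```bash
python3 - <<'E'
from h import *
state(); caddies(cap('scene')); caddies(cap('top'))
E
```

```text
t 12.32 deck [ 73.2 196.5] z 0.0831 F(deck) [-1.15 -1.2 ] -0.53 w 0.06
caddy -68.8 -228.2 r 53.8 z [0.092  0.1067 0.1109]
caddy -35.8 73.7 r 53.4 z [0.0909 0.1062 0.1111]
caddy 74.3 243.2 r 57.9 z [0.0913 0.0987 0.1026]
caddy -32.1 284.2 r 20.3 z [0.0857 0.088  0.0913]
caddy 65.4 261.5 r 48.1 z [0.0956 0.1013 0.1059]
caddy -45.6 80.8 r 53.8 z [0.1018 0.1085 0.1135]
caddy -72.5 -230.3 r 53.1 z [0.1026 0.1085 0.1143]
```

The caddy's top fell from 0.1065 to 0.0987, so the plate has dropped 8 mm. Nudging 3 mm closer to centre, then withdrawing and going to the bolt.

```bash
python3 - <<'E'
from h import *
p=d2w([74,198.5]).tolist()+[.085,87.9]; json.dump(p,open('cmd.json','w'))
plan((74,165,.085,87.9),(60,150,.16,87.9),(-132,171,.16,177.9),(-132,171,.083,177.9))
E
```

```text
row [-0.0335, 0.0, 0.0] turn z -0.0 rows>= 1
row [-0.0485, -0.014, -0.075] turn z -0.0 rows>= 3
row [-0.0275, -0.206, -0.075] turn z -1.571 rows>= 13
row [-0.0275, -0.206, 0.002] turn z -1.571 rows>= 13
```

Emit:
play_rows:
  steps:
    - [0.002,0,0,0,0,0,0.28]
    - [0.003,0,0,0,0,0,0.28]
    - [0.003,0,0,0,0,0,0.28]

```text
clock: 12.67
position: [0.6085, 0.1772, 0.084]
tcp_rot: [-2.261, -2.181, 0.002]
ft_force: [-1.5, -2.9, -2.5]
grip_width: 0.0602
```

Emit:
play_rows:
  steps:
    - [-0.016,0,0,0,0,0,0.28]
    - [-0.034,0,0,0,0,0,0.28]
    - [-0.048,-0.014,-0.075,0,0,0,0.28]
    - [-0.048,-0.014,-0.075,0,0,0,0.28]
    - [-0.048,-0.014,-0.075,0,0,0,-1]

```text
clock: 13.08
position: [0.5974, 0.1289, 0.1698]
tcp_rot: [2.256, 2.172, 0.023]
ft_force: [2.5, 0.2, 1.1]
grip_width: 0.0562
```

Emit:
play_rows:
  steps:
    - [0.021,-0.192,0,0,0,-1.571,-1]
    - [0.021,-0.192,0,0,0,-1.571,-1]
    - [0.021,-0.192,0,0,0,-1.571,-1]
    - [0.021,-0.192,0,0,0,-1.571,-1]
    - [0.021,-0.192,0,0,0,-1.571,-1]
    - [0.021,-0.192,0,0,0,-1.571,-1]
    - [0.021,-0.192,0,0,0,-1.571,-1]
    - [0.021,-0.192,0,0,0,-1.571,-1]
    - [0.021,-0.192,0,0,0,-1.571,-1]
    - [0.021,-0.192,0,0,0,-1.571,-1]
    - [0.021,-0.192,0,0,0,-1.571,-1]
    - [0.021,-0.192,0,0,0,-1.571,-1]
    - [0.021,-0.192,0,0,0,-1.571,-1]
    - [0.021,-0.192,0,0,0,-1.571,-1]
    - [0.021,-0.192,0,0,0,-1.571,-1]

```text
clock: 14.33
position: [0.4028, 0.1578, 0.1603]
tcp_rot: [0.06, 3.138, 0.002]
ft_force: [-1.0, 0.2, -0.5]
grip_width: 0.0008
```

```bash
python3 - <<'E'
from h import *
state(); print(get_obs()['tcp_rot']); caddies(cap('scene'))
E
```

```text
t 14.33 deck [-131.   171.5] z 0.1603 F(deck) [-1.05  0.2 ] -0.47 w 0.0008
[5.98867791e-02 3.13845148e+00 2.24981593e-03]
caddy -69.0 -227.4 r 55.4 z [0.0913 0.1065 0.1115]
caddy -42.3 84.3 r 55.3 z [0.0906 0.1066 0.1107]
caddy -31.9 284.1 r 21.0 z [0.0855 0.0884 0.0906]
caddy 72.6 250.9 r 54.7 z [0.092  0.0985 0.1025]
```

Emit:
play_rows:
  steps:
    - [0,0,0.04,0,0,0,-1]
    - [0,0,0.078,0,0,0,-1]
    - [0,0,0.078,0,0,0,-1]
    - [0,0,0.078,0,0,0,-1]
    - [-0.012,0,0.078,0,0,0,-1]
    - [-0.022,0,0.078,0,0,0,-1]
    - [-0.03,0,0.078,0,0,0,-1]
    - [-0.038,0,0.078,0,0,0,-1]
    - [-0.046,0,0.078,0,0,0,-1]
    - [-0.055,0,0.078,0,0,0,-1]
    - [-0.065,0,0.078,0,0,0,-1]
    - [-0.075,0,0.078,0,0,0,-1]
    - [-0.085,0,0.078,0,0,0,-1]
    - [-0.095,0,0.078,0,0,0,-1]
    - [-0.105,0,0.078,0,0,0,-1]
    - [-0.115,0,0.078,0,0,0,-1]
    - [-0.125,0,0.078,0,0,0,-1]
    - [-0.132,0,0.078,0,0,0,-1]

```text
clock: 15.88
position: [0.5353, 0.153, 0.0813]
tcp_rot: [0.056, 3.141, 0.0]
ft_force: [-1.7, -0.6, 1.7]
grip_width: 0.0006
```

Emit:
play_rows:
  steps:
    - [-0.004,0,0,0,0,0,-1]
    - [-0.008,0,0,0,0,0,-1]
    - [-0.012,0,0,0,0,0,-1]

```text
clock: 16.13
position: [0.5462, 0.1526, 0.0813]
tcp_rot: [-0.056, -3.141, 0.0]
ft_force: [-2.9, -0.6, 1.7]
grip_width: 0.0005
```

```bash
cat >> h.py <<'E'
def bolt(c):
    h,w=c['z_map'].shape; u,v=np.meshgrid(np.arange(w),np.arange(h)); Q=bydepth(c,np.c_[u.ravel(),v.ravel()])
    d=w2d(Q); m=(Q[:,2]>.04)&(Q[:,2]<.056)&(abs(d[:,1]-173)<9)&(d[:,0]<128)&(c['frame'].reshape(-1,3).std(1)<12)
    print('bar x',np.percentile(d[m,0],[2,98]).round(1) if m.sum()>5 else m.sum())
E
python3 - <<'E'
from h import *
state(); caddies(cap('scene')); bolt(cap('scene')); bolt(cap('top'))
E
```

```text
t 16.13 deck [ 12.5 171.5] z 0.0813 F(deck) [-2.83 -0.69] 1.67 w 0.0005
caddy -67.4 -228.9 r 54.5 z [0.0916 0.1066 0.1111]
caddy -32.3 284.2 r 20.6 z [0.0857 0.0881 0.0909]
caddy 72.8 250.7 r 55.5 z [0.0916 0.0985 0.1027]
bar x [-11.1 109.7]
bar x [-20.9  -2.1]
```

Bolt is travelling with about 2 N of drag. Now small steps until it hits the stop.

Emit:
play_rows:
  steps:
    - [-0.004,0,0,0,0,0,-1]
    - [-0.008,0,0,0,0,0,-1]
    - [-0.012,0,0,0,0,0,-1]

```text
clock: 16.53
position: [0.558, 0.1523, 0.0815]
tcp_rot: [-0.056, -3.141, -0.0]
ft_force: [-2.0, 0.5, 1.7]
grip_width: 0.0005
```

Emit:
play_rows:
  steps:
    - [-0.003,0,0,0,0,0,-1]
    - [-0.006,0,0,0,0,0,-1]

```text
clock: 16.7
position: [0.5643, 0.152, 0.0815]
tcp_rot: [-0.056, -3.141, -0.0]
ft_force: [-2.6, 0.4, 0.9]
grip_width: 0.0005
```

Emit:
play_rows:
  steps:
    - [-0.003,0,0,0,0,0,-1]

```text
clock: 16.78
position: [0.5673, 0.152, 0.0815]
tcp_rot: [-0.056, -3.141, -0.0]
ft_force: [-2.3, -0.1, 0.1]
grip_width: 0.0008
```

Emit:
play_rows:
  steps:
    - [-0.003,0,0,0,0,0,-1]

```text
clock: 16.87
position: [0.5703, 0.1518, 0.0815]
tcp_rot: [-0.056, -3.141, -0.0]
ft_force: [-2.4, 0.9, 0.7]
grip_width: 0.0005
```

Emit:
play_rows:
  steps:
    - [-0.003,0,0,0,0,0,-1]

```text
clock: 16.95
position: [0.5718, 0.1518, 0.0814]
tcp_rot: [-0.056, -3.137, -0.0]
ft_force: [-11.3, 0.3, 6.6]
grip_width: 0.0004
```

Emit:
play_rows:
  steps:
    - [-0.003,0,0,0,0,0,-1]

```text
clock: 17.03
position: [0.572, 0.1518, 0.0814]
tcp_rot: [-0.056, -3.13, 0.0]
ft_force: [-18.5, -0.9, 11.8]
grip_width: 0.0003
```

Emit:
play_rows:
  steps:
    - [-0.002,0,0,0,0,0,-1]

```text
clock: 17.12
position: [0.5721, 0.1518, 0.0814]
tcp_rot: [-0.055, -3.126, 0.001]
ft_force: [-22.3, 0.2, 13.3]
grip_width: 0.0007
```

Emit:
play_rows:
  steps:
    - [-0.002,0,0,0,0,0,-1]

```text
clock: 17.2
position: [0.5722, 0.1518, 0.0814]
tcp_rot: [-0.055, -3.121, 0.001]
ft_force: [-26.5, -0.3, 15.3]
grip_width: 0.0003
```

The bolt is hard against its stop: 26 N and no further motion. Backing off, lifting clear and checking.

Emit:
play_rows:
  steps:
    - [0.01,0,0,0,0,0,-1]
    - [0.03,0,0,0,0,0,-1]
    - [0.03,0,-0.04,0,0,0,-1]
    - [0.05,0,-0.08,0,0,0,-1]
    - [0.08,0,-0.12,0,0,0,-1]
    - [0.12,0,-0.14,0,0,0,-1]
    - [0.15,0,-0.14,0,0,0,-1]
    - [0.17,0,-0.14,0,0,0,-1]
    - [0.17,0,-0.14,0,0,0,-1]
    - [0.17,0,-0.14,0,0,0,-1]

```text
clock: 18.03
position: [0.4108, 0.1576, 0.2224]
tcp_rot: [0.055, 3.137, 0.001]
ft_force: [1.0, 0.4, 0.3]
grip_width: 0.0005
```

```bash
python3 - <<'E'
from h import *
state(); a=cap('scene');caddies(a); bolt(a); b=cap('top'); caddies(b); bolt(b)
cv2.imwrite('pics/z.png',np.hstack([cv2.resize(b['frame'][120:245,140:290],(400,333),interpolation=2),cv2.resize(a['frame'][150:300,220:400],(400,333),interpolation=2)]))
E
```

```text
t 18.03 deck [-123.   171.6] z 0.2224 F(deck) [0.97 0.48] 0.29 w 0.0005
caddy -71.3 -228.1 r 55.4 z [0.0909 0.1064 0.1111]
caddy -43.3 81.3 r 55.6 z [0.0908 0.1065 0.1106]
caddy -32.9 284.1 r 20.5 z [0.0859 0.0883 0.0911]
caddy 72.7 250.9 r 55.5 z [0.0914 0.0985 0.1028]
bar x [  8.5 124.9]
caddy 72.1 248.2 r 53.5 z [0.093  0.1    0.1056]
caddy -46.0 83.2 r 53.6 z [0.1026 0.1086 0.114 ]
caddy -72.2 -229.6 r 53.4 z [0.1018 0.1081 0.1137]
bar x [ 21.2 126.8]
```

View pics/z.png

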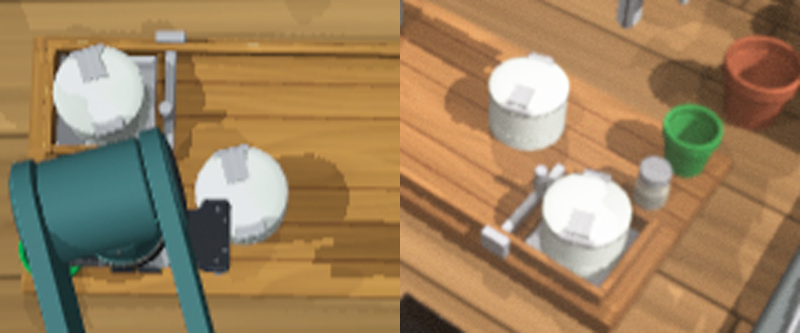

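The last picture shows the caddy sunk in the bay (left (98,90), right (586,225)) with the bolt across behind it up to its keeper. The pot and jar are in place and the gripper is clear. Handing in.

```bash
python3 -c "
from workcell import bot
print(bot.sign_off())"
```

```text
the job is handed in; nothing more can be done
None
```

The full caddy is home in the bay with the plate down and the bolt across behind it. I handed the job in at about 18 s of the 67 s allowed.

- **Finding it:** the middle caddy took about 7.5 N to push and the left one about 3.8 N, so the middle one is full. I did not test the right one, because only one caddy is full. The left caddy stays about 23 mm forward of where it started.
- **Bay:** the caddy rests at deck (72–73, 248–251), against a seat of (75, 250). Its top dropped about 8 mm, matching the plate's full travel.
- **Bolt:** it slid at 2–3 N and then stopped dead, with the force climbing to 26 N and no further motion. The bar's front end measured at about deck x 125–127.
- **Other checks:** both empties are upright on the deck and the arm is clear. The jar measured unmoved, and the green pot looks undisturbed in the last picture.
- **Disagreements:**
  - The two cameras differ by up to 3 mm on the caddy positions, within what I needed.
  - The pushes also showed an upward force on the tool of roughly 3–8 N, probably finger friction. The caddies did not tip.

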